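Bin a cheese rind in the pedal caddy

TASK

Press down the pedal of the green caddy so that its lid rises, slide it under the yellow keeper hook right up to the hook's wall and let it rise home into the hook's pocket, so that the lid stays open by itself. Drop the cheese rind into the caddy, then free the pedal from the hook and ease it back up so that the lid closes without slamming. Do not shove the caddy along the counter, and leave the dish, the jar and the price stand alone.

Things in the scene. Friction and masses are not known exactly. Their poses are not given: they have to be found in the camera images.
- caddy: Green open bin, outside 110 (x) x 240 (y) x 150 mm high, 2.6 kg, loose on the counter; a sideways push of 12 to 25 N at the pedal shifts it. Its 6 mm foot plate runs x -66..+62, y -270..+120 mm. Origin: on the counter under the bin's centre; z up, -y the pedal end, +x the rim with the lid hinge. Mouth 102 x 232 mm, inner floor at 54 mm.
- caddy_mouth (a point): Centre of the bin's mouth, at rim height (150 mm above the caddy's origin), axes as the caddy's.
- tab_top (a point): Top centre of the orange finger tab on the pedal, 18 (caddy x) x 26 (y) mm, standing 33 mm above a black tread 58 (x) x 36 (y) mm. Pinch it across caddy x from above. It moves with the pedal: at rest at caddy x +30, y -222, height 93 mm, leaning 0.24 rad; fully pressed at y -236, height 57 mm. The pedal also slides up to 68 mm towards caddy -x (about 1 N friction).
- pedal_pivot (a point): Pedal's pivot line, along caddy x, at caddy y -90, height 22 mm; the tab moves on an arc of 145 mm about it. The pedal slides sideways along this line. At the start it is at the +x end of its slide.
- keeper_rail (a point): Fixed point (caddy x +5, y -185, z 6 mm) on the rail of the yellow keeper hook, 36 mm high, set somewhere along caddy x, place not measured. The lever, fully down, slid to caddy -x, passes under the hook's round tooth and meets its solid wall after 20 to 64 mm: feel for it. Let up within 2 mm of the wall (tab rises some 6 mm) it is held. To free: press fully down, slide back 18 mm or more, let up.
- pedal (a joint): Pedal angle in rad: 0 at rest (up), 0.25 fully down on its stop, about 0.19 when parked in the hook's pocket (0.22 or more: only perched under the tooth, not parked); it passes under the tooth only beyond 0.23. Sprung upwards: roughly 4 to 7 N at the tab; let go, it snaps back.
- lid (a joint): Lid angle in rad, linked to the pedal (8.5 times its angle): 0 shut, about 1.6 when the pedal is parked (plate upright along the caddy's +x rim, rising 116 mm above it), 2.1 with the pedal fully down.
- rind: Crescent of cheese rind, 34 mm (x) x 170 mm (y) x 25 mm high, 50 g, lying flat. Origin: under the centre of its outline. Its middle part (y within 20 mm) lies between x -17 and -2 mm: pinch it there across x.
- sample_dish: Glazed dish with tasting cubes, 91 mm wide, 22 mm high; leave alone. Origin at the centre of its underside.
- mustard_jar: Mustard jar, 72 mm wide, 94 mm high; leave alone. Origin at the centre of its underside.
- price_stand: Small slate price card in a wooden foot, 24 x 70 x 64 mm; leave alone. Origin at the centre of its underside.
Things that resemble listed ones, but are neither listed nor needed, are in the scene too. Of the things that look like the rind, the larger one is meant.

How it is judged:
By the outcome, as a careful person would: the job done as asked, in the order asked, and still so for the second after the job is handed in, with the robot touching nothing.
It also fails if it takes over 72 s, if anything falls off the work surface, if the arm or the gripper's body presses on something with over 40 N, if the wrist force passes 120 N, or if a joint passes its speed limit or range.

ROBOT

A 6-joint arm with a two-finger parallel gripper is mounted at the origin on a cart in front of the work surface, level with it; the furniture and walls round the work are solid. World frame = base frame: x ahead of the robot, y to its left, z up, the work surface at z = 0. Lengths are in m, angles in rad, forces in N, time in s.
With the tool pointing down it reaches from about 0.275 to 0.725 m from the base axis. Payload 15.9 kg.
Tool frame: the origin (TCP) lies between the finger pads; the fingertips stand 14 mm ahead of it and the grasp point (between the pads) lies 5 mm behind it; z points along the fingers, y is the line along which they close (so a half turn about z gives the same grasp; the last joint's range is limited). The gripper opens to 85 mm and grips with 20 to 120 N. Pads are 22 mm wide; open, the fingers measure 114 mm over their backs; the gripper's body (76 mm by 85 mm) begins 54 mm behind the grasp point. The pads swing forward as they close: fully open they stand 13 mm farther back than shut.
Start: joints at [-1.122, 0.213, -0.034, 1.323, 0, 1.571], TCP at [0.217, -0.45, 0.245] pointing down, gripper open.
Joint ranges: [-2.98, 2.98], [-0.74, 1.72], [-1.14, 1.35], [-2.1, 2.04], [-1.57, 1.44], [-3.14, 3.14]. Speed limits (rad/s): [1.89, 1.89, 2.39, 2.57, 3.14, 3.14].

INTERFACE

Orientations are given as a unit quaternion [w, x, y, z].
In Python, from station import arm gives the robot as it stands.
- The arm moves only by the tool drive_tool, never from a script. Its argument "deltas" is a list of rows, each a list of 5 numbers: the shift along the tool's x, y, z in cm, then the turn about the tool's z in rad, then the opening, from -1 (shut) to 1 (fully open), so that 0 is half open. In form: [[x, y, z, spin, gripper], ...]. A call has 1 to 12 rows; each row is the pose to reach, as a shift and turn from the pose commanded when the call began, along the tool's axes at that moment; what a row does not reach only later rows make up. A row lasts 1/8 s, in which the tool goes at most 62.5 mm and 10.7 degrees, less where a joint would pass 70% of its speed; a pose out of reach is approached as far as the arm can. A call with a gripper value outside its range is refused whole. The fingers move at their own pace and stop on an object; the grip force is fixed at half the most. Time passes only in rows, so rows that repeat a pose let the fingers close. It gives the time, the measured TCP pose, the force, the opening and the grip force at its end, in the units of the state.
- arm.get_obs(): the state, without advancing time (a new reading comes with each control period).
- arm.grab_frame(name): name is "side" or "top"; returns (picture, depth): 384x512x3 uint8, red, green, blue; 384x512 float32, m along the optical axis (not along the pixel's ray), 0 where there is no reading.
- arm.camera_model(name): a dict with "mtx" (3x3 intrinsics, pixels), "k1" (the pictures are not rectified: a ray, as slopes to the right and down, at radius r is drawn at 1 + k1 r^2 times it, then the intrinsics apply), "position" and "attitude" of the camera in the world. Camera axes: x right, y down, z forward; pixel columns grow to the right and rows downward; lengths in m; the calibration is good to about 2 mm. A picture is of the moment at which its call begins. camera_model takes no time and is no camera call.
- arm.hand_in(): hands the job in; it is judged then, once.
The state is a dict: "t": time; "joints": joint angles; "qvel": joint speeds; "joint_efforts": joint torques, N m; "tcp_pos": TCP position; "eef_rot": TCP orientation; "ft_force": force on the tool from outside, world axes, zero at the start; "ft_torque": the same for the moment, N m; "gripper_width": finger opening in m; "grip_force": force on a finger pad.
Only numpy, scipy, OpenCV 4.12 (cv2) and the standard library are available. Lean on these libraries where they do the work, as an engineer would, in place of code of your own. Each camera call takes 0.05 s, during which the arm holds its last target. There are 200 camera calls.

## Working session

There is one attempt and no reset: what is moved stays moved. The work goes in short steps, Python scripts to look and compute and a tool call to move; the robot and the scene stay as the last step left them, time stands still between calls to the robot, and variables do not carry over. Pictures are saved under pics/ and viewed, at most 10 in all, crops included, and the job is handed in when it is done.

Besides the shell and the picture viewer there is one more tool, called after ">>>" as name(argument=value, ...) on one line, values as JSON. drive_tool: Moves the arm, as the interface text tells. Its arguments: {"type":"object","properties":{"deltas":{"type":"array"}},"required":["deltas"]}

```bash
mkdir -p pics; ls
cat > h.py <<'E'
import numpy as np, cv2
from scipy.spatial.transform import Rotation as R
from station import arm
def cam(n):
    m=arm.camera_model(n); q=m["attitude"]
    q=np.array(q,float)
    rot=R.from_quat(q[[1,2,3,0]]).as_matrix() if q.size==4 else q
    return np.array(m["mtx"]),m["k1"],np.array(m["position"]),rot
def cloud(n,d):
    K,k1,p,rot=cam(n)
    v,u=np.mgrid[:d.shape[0],:d.shape[1]]
    s=rays(n,np.stack([u.ravel(),v.ravel()],1))
    return (p+ (s*d.reshape(-1,1))@rot.T).reshape(*d.shape,3)
def rays(n,uv):
    K,k1,p,rot=cam(n)
    s=cv2.undistortPoints(np.asarray(uv,np.float64).reshape(-1,1,2),K,np.array([k1,0,0,0.])).reshape(-1,2)
    return np.c_[s,np.ones(len(s))]
def onplane(n,uv,z):
    K,k1,p,rot=cam(n); w=rays(n,uv)@rot.T
    return p+w*((z-p[2])/w[:,2])[:,None]
E
python3 - <<'E'
from h import *
for n in("top","side"):
    im,d=arm.grab_frame(n); cv2.imwrite(f"pics/{n}0.png",im[:,:,::-1]); np.save(f"{n}0.npy",d); np.save(f"{n}0i.npy",im)
    print(n,arm.camera_model(n),(d>0).mean())
o=arm.get_obs();print({k:np.round(v,3) for k,v in o.items()})
E
```

```text
pics
top {'mtx': array([[473.39911493,   0.        , 257.39208466],
       [  0.        , 473.39911493, 190.64855725],
       [  0.        ,   0.        ,   1.        ]]), 'k1': -0.07030485171681729, 'position': array([-0.27589016, -0.19820881,  1.68280616]), 'attitude': array([-0.19402307,  0.77126986, -0.58733537,  0.15011665])} 0.9960734049479166
side {'mtx': array([[497.654886  ,   0.        , 252.09491762],
       [  0.        , 497.654886  , 195.1453789 ],
       [  0.        ,   0.        ,   1.        ]]), 'k1': -0.07150909377618557, 'position': array([ 1.37848582, -0.84543587,  1.48914912]), 'attitude': array([-0.32883983,  0.86121283,  0.36476015, -0.13086965])} 0.9131418863932291
{'t': np.float64(0.1), 'joints': array([-1.122,  0.213, -0.035,  1.323, -0.   ,  1.571]), 'qvel': array([-0.   , -0.002,  0.002, -0.001, -0.001,  0.001]), 'joint_efforts': array([ 2.0000e-03, -6.8725e+01,  4.8781e+01,  1.2000e-02,  0.0000e+00,
       -0.0000e+00]), 'tcp_pos': array([ 0.217, -0.45 ,  0.245]), 'eef_rot': array([-0.   ,  0.975,  0.223, -0.   ]), 'ft_force': array([-0.517,  0.403,  0.096]), 'ft_torque': array([-0.031, -0.007,  0.019]), 'grip_force': np.float64(0.0), 'gripper_width': np.float64(0.085)}
```

View pics/top0.png

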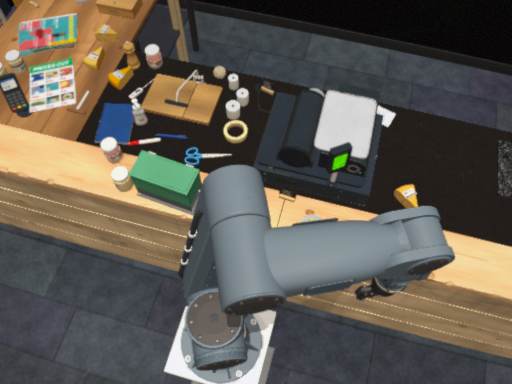

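View pics/side0.png

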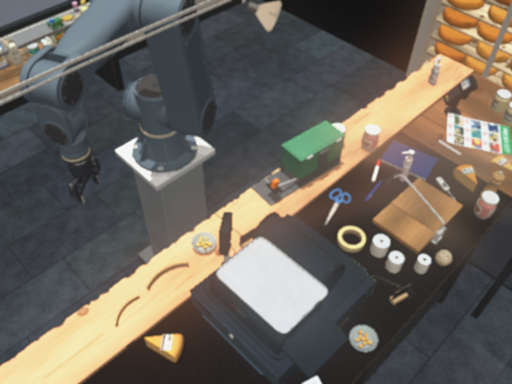

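The side view shows the caddy at (312,150), its orange tab at (276,184), a dish at (204,243) and a dark upright at (226,228). Two rind-like crescents lie at (168,275) and (127,310). The arm hides this area in the top view. I'll enlarge the caddy and the rinds, and measure both.

Run:
```python
from h import *
im=np.load("side0i.npy");d=np.load("side0.npy");P=cloud("side",d)
a=cv2.resize(im[110:215,235:395],(800,525),interpolation=cv2.INTER_CUBIC)
cv2.imwrite("pics/c1.png",a[:,:,::-1])
b=cv2.resize(im[210:350,90:260],(728,600),interpolation=cv2.INTER_CUBIC)
cv2.imwrite("pics/c2.png",b[:,:,::-1])
hsv=cv2.cvtColor(im,cv2.COLOR_RGB2HSV)
def st(name,m):
    n,l,s,c=cv2.connectedComponentsWithStats(m.astype(np.uint8))
    for i in range(1,n):
        if s[i,4]>25:
            q=P[(l==i)&(d>0)]
            print(name,s[i],c[i].round(1),"lo",np.percentile(q,3,axis=0).round(3),"hi",np.percentile(q,97,axis=0).round(3))
H,S,V=cv2.split(hsv)
w=np.zeros_like(d,bool);w[100:350,80:400]=1
st("green",w&(H>40)&(H<85)&(S>90))
st("orange",w&(H<14)&(S>170)&(V>140))
st("yellow",w&(H>22)&(H<34)&(S>150)&(V>120))
st("rind",w&(H<25)&(V<150)&(S>100)&(P[...,2]>0.006)&(P[...,2]<.05))
tall=w&(P[...,2]>0.008)&(P[...,0]>0.2)&(P[...,0]<.55)
st("any",tall)
```

```text
green [282 129  33  31 542] [300.2 144.9] lo [0.449 0.257 0.152] hi [0.547 0.388 0.166]
orange [271 181   8   7  28] [273.8 184.2] lo [0.509 0.132 0.063] hi [0.53  0.154 0.095]
any [ 80 100  21 104 954] [ 85.6 151.7] lo [ 0.202 -0.488  0.261] hi [ 0.262 -0.387  0.597]
any [179 100  34  39 899] [197.4 116.5] lo [ 0.202 -0.022  0.192] hi [0.243 0.098 0.397]
any [ 260  120   86   83 1802] [301.2 152.5] lo [0.449 0.136 0.009] hi [0.546 0.568 0.165]
any [256 186   7  11  26] [258.9 191.3] lo [0.445 0.105 0.008] hi [0.485 0.136 0.014]
any [192 232  25  21 322] [203.6 241.4] lo [ 0.466 -0.248  0.009] hi [ 0.543 -0.17   0.027]
any [146 261  44  29 223] [165.7 271. ] lo [ 0.497 -0.469  0.009] hi [ 0.537 -0.31   0.031]
any [115 295  24  27 101] [125.9 305.7] lo [ 0.513 -0.615  0.008] hi [ 0.546 -0.515  0.023]
```

View pics/c1.png

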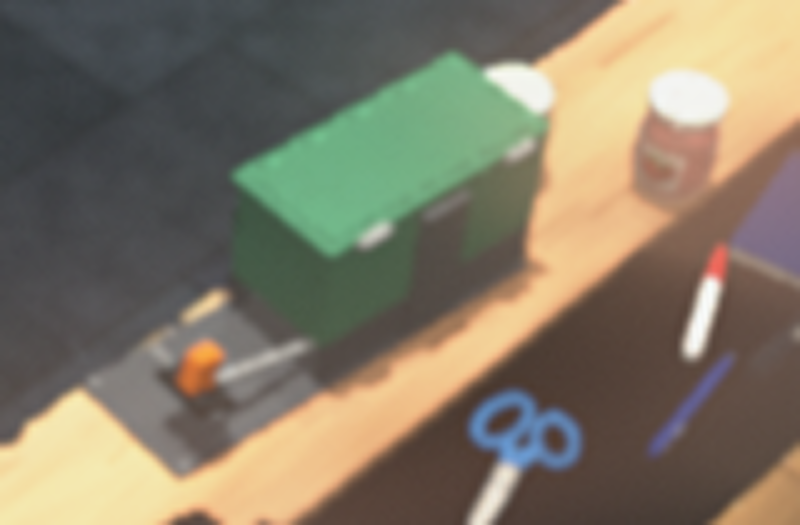

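View pics/c2.png

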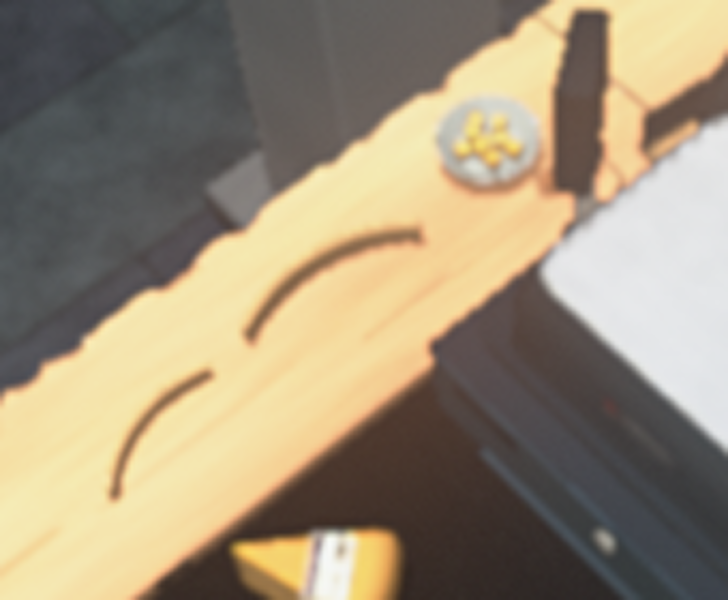

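The two crescents are at (166,271), about 160 mm long, and (126,306), about 100 mm long. The larger is meant, so the target is (166,271), and its outer bulge faces the robot. In the caddy crop, the tab is at (200,365) and the plate's front corners are at (88,383) and (183,475).

Run:
```python
from h import *
im=np.load("side0i.npy");d=np.load("side0.npy");P=cloud("side",d)
H,S,V=cv2.split(cv2.cvtColor(im,cv2.COLOR_RGB2HSV))
c=lambda L:[(235+x/5,110+y/5) for x,y in L]
lid=c([(233,177),(452,52),(547,127),(332,257)])
for z in(.15,.16):print("lid",z,onplane("side",lid,z)[:,:2].round(3).tolist())
print("plate",onplane("side",c([(88,383),(183,475)]),.006)[:,:2].round(3).tolist())
print("table z",np.median(P[280:290,200:215,2]))
g=(H>40)&(H<85)&(S>90);g[:100]=0;g[220:]=0;g[:,:250]=0;g[:,400:]=0
q=P[g&(P[...,2]>.14)];print("lid z",np.percentile(q[:,2],[5,50,95]).round(3))
r=cv2.minAreaRect(q[:,:2].astype(np.float32)*1000);print(r)
o=(H<14)&(S>150)&(V>120);o[:170]=0;o[200:]=0;o[:,:262]=0;o[:,290:]=0
q=P[o];print("tab",len(q),q[q[:,2]>.084].mean(0).round(3) , np.percentile(q,[5,50,95],axis=0).round(3).tolist())
# rind
m=(P[...,2]>.010)&(P[...,2]<.06)&(V<150);m[:255]=0;m[295:]=0;m[:,:140]=0;m[:,195:]=0
ys,xs=np.nonzero(m);z=np.percentile(P[m][:,2],[5,50,95]);print("rind z",z.round(3),len(xs))
r=cv2.minAreaRect(P[m][:,:2].astype(np.float32)*1000);print(r,cv2.boxPoints(r).round(1).tolist())
q=P[m];
for y0 in np.arange(-.475,-.295,.02):
    s=q[abs(q[:,1]-y0-.01)<.01]
    if len(s):print(round(y0+.01,3),len(s),s[:,0].min().round(4),np.median(s[:,0]).round(4),s[:,0].max().round(4),s[:,2].max().round(3))
```

```text
lid 0.15 [[0.44, 0.264], [0.461, 0.508], [0.575, 0.492], [0.554, 0.253]]
lid 0.16 [[0.447, 0.255], [0.468, 0.498], [0.581, 0.482], [0.56, 0.245]]
plate [[0.426, 0.12], [0.547, 0.106]]
table z 0.10754954701639019
lid z [0.153 0.159 0.165]
((498.2381896972656, 334.4073486328125), (114.17037200927734, 168.00425720214844), 0.15805348753929138)
tab 40 [0.522 0.143 0.09 ] [[0.509, 0.132, 0.063], [0.524, 0.139, 0.08], [0.529, 0.154, 0.094]]
rind z [0.01  0.013 0.019] 37
((509.7594909667969, -397.09326171875), (138.33663940429688, 20.51875877380371), 87.30712127685547) [[496.29998779296875, -465.70001220703125], [516.7999877929688, -466.70001220703125], [523.2999877929688, -328.5], [502.79998779296875, -327.5]]
-0.465 3 0.5146 0.5151 0.5169 0.018
-0.445 6 0.5038 0.5072 0.5104 0.019
-0.425 5 0.5017 0.5036 0.5075 0.02
-0.405 6 0.499 0.5002 0.5031 0.015
-0.385 5 0.5001 0.5023 0.5045 0.018
-0.365 6 0.5015 0.5063 0.5127 0.016
-0.345 4 0.5138 0.5153 0.5191 0.02
-0.325 2 0.519 0.5211 0.5233 0.013
```

Run:
```python
from h import *
im=np.load("side0i.npy")
V=im.max(2).astype(float)
roi=np.zeros(V.shape,bool);roi[255:297,142:195]=1
bg=cv2.medianBlur(im.max(2),31).astype(float)
m=roi&(V<bg-35)
n,l,s,c=cv2.connectedComponentsWithStats(m.astype(np.uint8));i=1+s[1:,4].argmax();m=l==i;print(s[i])
ys,xs=np.nonzero(m)
q=onplane("side",np.c_[xs,ys],.0125)[:,:2]*1000
r=cv2.minAreaRect(q.astype(np.float32));print(r)
b=cv2.boxPoints(r);print(b.round(0).tolist())
for y0 in range(-480,-290,20):
    t=q[abs(q[:,1]-y0-10)<10]
    if len(t):print(y0+10,len(t),t[:,0].min().round(1),t[:,0].mean().round(1),t[:,0].max().round(1))
# lid from top view
im=np.load("top0i.npy");H,S,Vv=cv2.split(cv2.cvtColor(im,cv2.COLOR_RGB2HSV))
g=((H>40)&(H<90)&(S>80)).astype(np.uint8);g[:140]=0;g[215:]=0;g[:,:120]=0;g[:,215:]=0
d=np.load("top0.npy");P=cloud("top",d);t=(g>0)&(P[...,2]>.14)&(P[...,2]<.18)
ys,xs=np.nonzero(t);print("lid z",np.percentile(P[t][:,2],[5,50,95]).round(3))
q=P[t][:,:2]*1000;print(cv2.minAreaRect(q.astype(np.float32)),cv2.boxPoints(cv2.minAreaRect(q.astype(np.float32))).round(0).tolist(),len(q))
```

```text
[147 263  42  27 178]
((513.6528930664062, -388.4998779296875), (164.3013153076172, 38.192893981933594), 83.52099609375)
[[485.0, -468.0], [523.0, -472.0], [542.0, -309.0], [504.0, -305.0]]
-470 12 508.7 516.6 523.7
-450 18 503.0 510.2 516.6
-430 20 496.4 503.4 510.1
-410 20 493.8 500.8 507.5
-390 22 494.5 501.7 509.8
-370 22 496.7 504.7 514.5
-350 24 499.8 511.2 522.5
-330 25 507.8 521.9 536.3
-310 15 521.6 532.2 541.1
lid z [0.151 0.158 0.164]
((506.72894287109375, 379.39862060546875), (252.49578857421875, 121.68568420410156), 84.78556060791016) [[435.0, 259.0], [556.0, 248.0], [579.0, 500.0], [458.0, 511.0]] 1736
```

>>> drive_tool(deltas=[[2,0,0,-0.18,1],[4,0,0,-0.36,1],[6,0,0,-0.54,1],[8,0,0,-0.72,1],[10,0,0,-0.9,1],[12,0,0,-1.12,1]])

```text
t: 0.85
tcp_pos: [0.3255, -0.3979, 0.245]
eef_rot: [-0.0, 0.717, 0.697, 0.0]
ft_force: [0.7, 0.1, -0.2]
gripper_width: 0.0852
grip_force: 0.0
```

```bash
cat >> h.py <<'E'
def delta(x,y,z,yaw):
    "shift (cm, tool axes) and spin from the present pose to a world TCP and tool-x yaw"
    o=arm.get_obs();w,a,b,c=o["eef_rot"];r=R.from_quat([a,b,c,w])
    e=r.inv().apply(np.array([x,y,z])-o["tcp_pos"])*100
    t=r.apply([1,0,0]);y0=np.arctan2(t[1],t[0])
    print("delta",e.round(2),"spin",round(-(yaw-y0),3),"F",np.round(o["ft_force"],1),"w",round(float(o["gripper_width"]),4))
def orange(n,box,tag=None):
    im,d=arm.grab_frame(n);H,S,V=cv2.split(cv2.cvtColor(im,cv2.COLOR_RGB2HSV));x0,y0,x1,y1=box
    if tag:cv2.imwrite(f"pics/{tag}.png",im[:,:,::-1])
    m=(H<14)&(S>150)&(V>100);k=np.zeros_like(m);k[y0:y1,x0:x1]=1;m&=k
    P=cloud(n,d)
    print(n,m.sum(),np.argwhere(m).mean(0)[::-1] if m.any() else "")
    return im,m,P
E
python3 - <<'E'
from h import *
for n,b in(("top",(170,180,240,240)),("side",(260,170,292,200))):
    im,m,P=orange(n,b,n+"1")
    if m.sum()>3:
        q=P[m];print(np.percentile(q,[5,50,95],axis=0).round(3).tolist())
        t=q[q[:,2]>np.percentile(q[:,2],70)];print("top part",t.mean(0).round(4))
delta(.5206,.150,.20,np.pi/2-.089)
E
```

```text
top 0 
side 40 [273.9  184.45]
[[0.51, 0.131, 0.064], [0.524, 0.138, 0.079], [0.531, 0.154, 0.098]]
top part [0.5962 0.0586 0.2087]
delta [55.3  17.84  4.53] spin 0.06 F [-0.7  0.2  0.6] w 0.0856
```

Run:
```python
from h import *
print(onplane("side",[(273.9,184.45)],.077).round(4))
```

```text
[[0.5206 0.1414 0.077 ]]
```

>>> drive_tool(deltas=[[6,2,1,0.06,1],[12,4,1,0.06,0],[18,6,1,0.06,0],[24,8,1,0.06,0],[30,10,1,0.06,0],[36,12,2,0.06,0],[42,14,2,0.06,0],[48,16,3,0.06,0],[53,17.8,4,0.06,0],[55.3,17.8,4.5,0.06,0],[55.3,17.8,4.5,0.06,0]])

```text
t: 2.33
tcp_pos: [0.5216, 0.1489, 0.1995]
eef_rot: [-0.0, 0.74, 0.673, -0.001]
ft_force: [-0.3, -0.4, -0.9]
gripper_width: 0.0427
grip_force: 0.0
```

Run:
```python
from h import *
im,m,P=orange("side",(260,170,292,200))
im2,m2,P2=orange("top",(150,150,260,260))
a=cv2.resize(im[110:215,225,None].repeat(1,1) if 0 else im[115:215,225:325],(500,500),interpolation=cv2.INTER_CUBIC)
b=cv2.resize(im2[140:240,150:250],(300,300),interpolation=cv2.INTER_CUBIC)
c=np.zeros((500,800,3),np.uint8);c[:,:500]=a;c[:300,500:]=b
cv2.imwrite("pics/h1.png",c[:,:,::-1]);print(arm.get_obs()["joints"].round(2))
```

```text
side 55 [274.34545455 183.56363636]
top 0 
[ 0.28  0.31 -0.02  1.24 -0.    1.94]
```

View pics/h1.png

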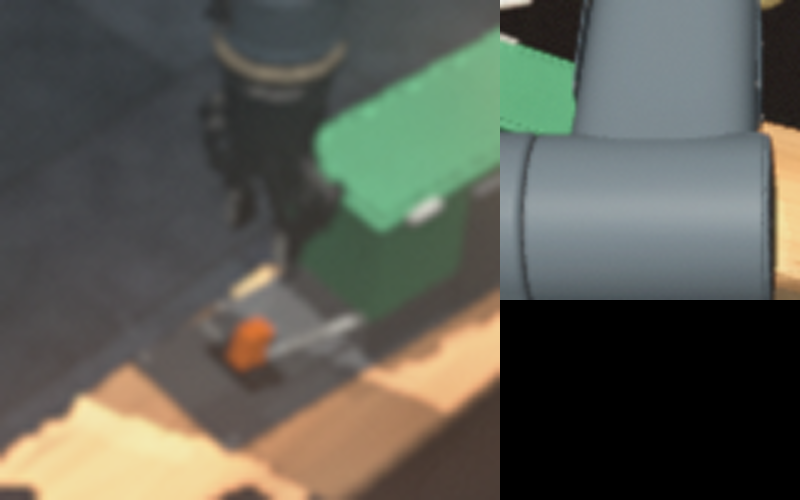

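Run:
```python
from h import *
print(onplane("side",[(274.35,183.56)],.077).round(4))
delta(.520,.148,.081,np.pi/2-.089)
```

```text
[[0.5185 0.146  0.077 ]]
delta [ 0.06 -0.19 11.93] spin -0.008 F [ 0.7  0.6 -0.4] w 0.0426
```

The tab measurements agree: the side-view ray gives (0.519, 0.146) and the caddy fit gives (0.520, 0.146). Going down to pinch it.

>>> drive_tool(deltas=[[0,-0.2,3,0,0],[0,-0.2,6,0,0],[0,-0.2,9,0,0],[0,-0.2,11,0,0],[0,-0.2,11.9,0,0],[0,-0.2,11.9,0,-0.3],[0,-0.2,11.9,0,-0.6],[0,-0.2,11.9,0,-0.8],[0,-0.2,11.9,0,-1],[0,-0.2,11.9,0,-1],[0,-0.2,11.9,0,-1]])

```text
t: 3.8
tcp_pos: [0.5195, 0.148, 0.0821]
eef_rot: [-0.0, 0.74, 0.673, -0.0]
ft_force: [-7.2, -3.9, 4.8]
gripper_width: 0.0167
grip_force: 60.5
```

>>> drive_tool(deltas=[[-0.2,-0.1,0.43,0,-1],[-0.38,-0.1,0.85,0,-1],[-0.55,-0.1,1.3,0,-1],[-0.71,-0.1,1.72,0,-1],[-0.86,-0.1,2.2,0,-1],[-0.98,-0.1,2.6,0,-1],[-1.07,-0.1,2.9,0,-1],[-1.12,-0.1,3.1,0,-1],[-1.12,-0.1,3.1,0,-1]])

```text
t: 4.92
tcp_pos: [0.5179, 0.1372, 0.0513]
eef_rot: [-0.0, 0.74, 0.673, 0.0]
ft_force: [-5.9, -2.6, 8.2]
gripper_width: 0.0169
grip_force: 62.3
```

>>> drive_tool(deltas=[[-0.04,-0.1,0.15,0,-1],[-0.07,-0.2,0.3,0,-1],[-0.08,-0.3,0.4,0,-1],[-0.08,-0.3,0.4,0,-1]])

```text
t: 5.42
tcp_pos: [0.516, 0.1364, 0.0478]
eef_rot: [0.001, 0.74, 0.673, 0.001]
ft_force: [-1.0, -5.4, 7.3]
gripper_width: 0.0168
grip_force: 62.3
```

>>> drive_tool(deltas=[[-0.1,0,0.1,0,-1],[-0.1,0,0.2,0,-1],[-0.1,0,0.2,0,-1]])

```text
t: 5.8
tcp_pos: [0.516, 0.1359, 0.0458]
eef_rot: [0.001, 0.74, 0.673, 0.001]
ft_force: [0.2, -2.2, 7.2]
gripper_width: 0.0171
grip_force: 62.3
```

>>> drive_tool(deltas=[[0,0,0.1,0,-1],[0,0,0.2,0,-1],[0,0,0.2,0,-1]])

```text
t: 6.18
tcp_pos: [0.5162, 0.1357, 0.0442]
eef_rot: [0.001, 0.74, 0.673, 0.001]
ft_force: [-0.8, -3.9, 14.6]
gripper_width: 0.0169
grip_force: 63.2
```

>>> drive_tool(deltas=[[0,-0.2,0,0,-1],[0,-0.4,0,0,-1],[0,-0.6,0,0,-1],[0,-0.8,0,0,-1],[0,-1.0,0,0,-1],[0,-1.2,0,0,-1],[0,-1.4,0,0,-1],[0,-1.6,0,0,-1],[0,-1.6,0,0,-1]])

```text
t: 7.3
tcp_pos: [0.5005, 0.1372, 0.0443]
eef_rot: [0.001, 0.74, 0.673, 0.001]
ft_force: [-0.3, -5.3, 13.7]
gripper_width: 0.0169
grip_force: 63.2
```

>>> drive_tool(deltas=[[0,-0.15,0,0,-1],[0,-0.3,0,0,-1],[0,-0.3,0,0,-1]])

```text
t: 7.68
tcp_pos: [0.4976, 0.1374, 0.0443]
eef_rot: [0.001, 0.74, 0.673, 0.001]
ft_force: [-1.3, -5.3, 14.3]
gripper_width: 0.017
grip_force: 63.3
```

>>> drive_tool(deltas=[[0,-0.15,0,0,-1],[0,-0.3,0,0,-1],[0,-0.3,0,0,-1]])

```text
t: 8.05
tcp_pos: [0.4946, 0.1378, 0.0443]
eef_rot: [0.001, 0.74, 0.673, 0.001]
ft_force: [-1.2, -5.2, 14.0]
gripper_width: 0.0168
grip_force: 63.3
```

>>> drive_tool(deltas=[[0,-0.15,0,0,-1],[0,-0.3,0,0,-1],[0,-0.3,0,0,-1]])

```text
t: 8.43
tcp_pos: [0.4916, 0.1381, 0.0443]
eef_rot: [0.001, 0.74, 0.673, 0.002]
ft_force: [1.1, -5.4, 13.6]
gripper_width: 0.0168
grip_force: 63.3
```

>>> drive_tool(deltas=[[0,-0.15,0,0,-1],[0,-0.3,0,0,-1],[0,-0.3,0,0,-1]])

```text
t: 8.8
tcp_pos: [0.4887, 0.1384, 0.0443]
eef_rot: [0.001, 0.74, 0.673, 0.002]
ft_force: [0.2, -4.5, 14.2]
gripper_width: 0.0171
grip_force: 63.3
```

>>> drive_tool(deltas=[[0,-0.15,0,0,-1],[0,-0.3,0,0,-1],[0,-0.3,0,0,-1]])

```text
t: 9.18
tcp_pos: [0.4857, 0.1386, 0.0443]
eef_rot: [0.001, 0.74, 0.673, 0.002]
ft_force: [-0.2, -5.5, 14.5]
gripper_width: 0.017
grip_force: 63.3
```

>>> drive_tool(deltas=[[0,-0.15,0,0,-1],[0,-0.3,0,0,-1],[0,-0.3,0,0,-1]])

```text
t: 9.55
tcp_pos: [0.4827, 0.1389, 0.0443]
eef_rot: [0.001, 0.74, 0.673, 0.002]
ft_force: [0.2, -5.0, 14.4]
gripper_width: 0.0166
grip_force: 63.3
```

>>> drive_tool(deltas=[[0,-0.15,0,0,-1],[0,-0.3,0,0,-1],[0,-0.3,0,0,-1]])

```text
t: 9.93
tcp_pos: [0.4812, 0.1392, 0.0446]
eef_rot: [0.002, 0.74, 0.672, 0.002]
ft_force: [7.7, -6.9, 10.1]
gripper_width: 0.0171
grip_force: 62.7
```

>>> drive_tool(deltas=[[0.02,0,-0.1,0,-1],[0.05,0,-0.2,0,-1],[0.08,0,-0.3,0,-1],[0.1,0,-0.4,0,-1],[0.12,0,-0.5,0,-1],[0.12,0,-0.5,0,-1]])

```text
t: 10.68
tcp_pos: [0.4801, 0.1402, 0.0487]
eef_rot: [0.002, 0.74, 0.673, 0.001]
ft_force: [6.5, -3.4, -0.7]
gripper_width: 0.0168
grip_force: 61.2
```

>>> drive_tool(deltas=[[0.02,0,-0.1,0,-1],[0.03,0,-0.2,0,-1],[0.03,0,-0.2,0,-1]])

```text
t: 11.05
tcp_pos: [0.4801, 0.1406, 0.0507]
eef_rot: [0.001, 0.74, 0.673, 0.001]
ft_force: [7.3, -0.9, -1.7]
gripper_width: 0.0171
grip_force: 61.0
```

>>> drive_tool(deltas=[[0.02,0.05,-0.1,0,-1],[0.03,0.1,-0.15,0,-1],[0.03,0.1,-0.15,0,-1]])

```text
t: 11.42
tcp_pos: [0.4802, 0.1409, 0.0516]
eef_rot: [0.001, 0.74, 0.673, 0.001]
ft_force: [5.3, -3.0, 0.9]
gripper_width: 0.0168
grip_force: 61.4
```

>>> drive_tool(deltas=[[0.02,0.05,-0.1,0,-1],[0.04,0.1,-0.2,0,-1],[0.04,0.1,-0.2,0,-1]])

```text
t: 11.8
tcp_pos: [0.4805, 0.1412, 0.0531]
eef_rot: [0.0, 0.74, 0.673, 0.0]
ft_force: [4.4, -1.6, 0.9]
gripper_width: 0.0169
grip_force: 61.4
```

>>> drive_tool(deltas=[[0.01,0,-0.08,0,-1],[0.02,0,-0.15,0,-1],[0.02,0,-0.15,0,-1]])

```text
t: 12.18
tcp_pos: [0.4803, 0.1416, 0.0543]
eef_rot: [-0.0, 0.74, 0.673, 0.0]
ft_force: [5.9, 0.4, -2.9]
gripper_width: 0.0168
grip_force: 60.7
```

Run:
```python
from h import *
im,d=arm.grab_frame("side");P=cloud("side",d)
np.save("s2.npy",d);np.save("s2i.npy",im)
H,S,V=cv2.split(cv2.cvtColor(im,cv2.COLOR_RGB2HSV))
w=np.zeros(H.shape,bool);w[60:215,240:400]=1
g=w&(H>40)&(H<88)&(S>80)
q=P[g&(P[...,2]>.16)&(P[...,2]<.35)];print(len(q),np.percentile(q,[3,50,97],axis=0).round(3).tolist())
for z in np.arange(.16,.29,.02):
    t=q[abs(q[:,2]-z)<.01]
    if len(t):print(z.round(2),len(t),np.median(t[:,0]+.089*(t[:,1]-.37)).round(4))
cv2.imwrite("pics/p1.png",cv2.resize(im[80:220,230:390],(685,600),interpolation=cv2.INTER_CUBIC)[:,:,::-1])
```

```text
18 [[0.557, 0.249, 0.174], [0.564, 0.266, 0.266], [0.57, 0.29, 0.271]]
0.16 1 0.545
0.18 1 0.5472
0.26 15 0.5558
0.28 1 0.565
```

View pics/p1.png

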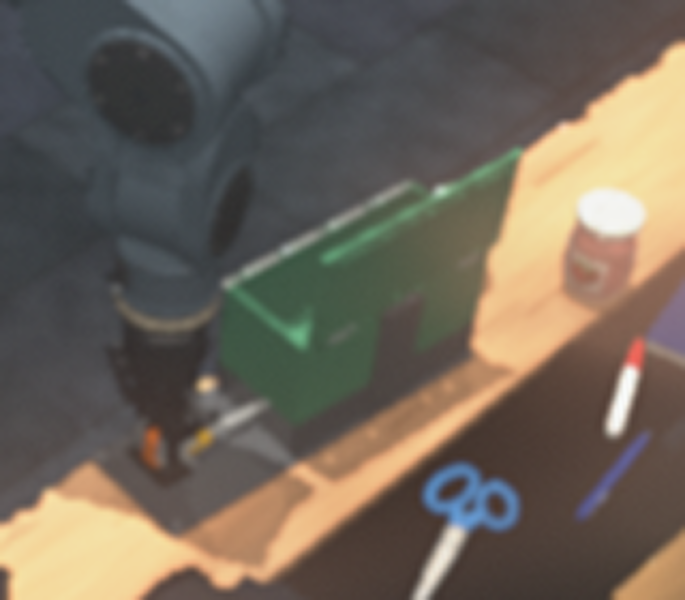

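The lid stands upright along the +x rim, and the yellow hook holds the lever beside the tab at (200,440). Pulling up now meets resistance, so the pedal looks parked. I'll release it gently.

>>> drive_tool(deltas=[[0,0,0.12,0,-1],[0,0,0.12,0,-0.8],[0,0,0.12,0,-0.6],[0,0,0.12,0,-0.4],[0,0,0.12,0,-0.2],[0,0,0.12,0,-0.2],[0,0,-2,0,-0.2],[0,0,-6,0,-0.2],[0,0,-12,0,0],[0,0,-18,0,0],[0,0,-22,0,0]])

```text
t: 13.6
tcp_pos: [0.4803, 0.1416, 0.2771]
eef_rot: [0.0, 0.74, 0.673, 0.001]
ft_force: [1.2, 0.3, -0.7]
gripper_width: 0.0427
grip_force: 0.0
```

Run:
```python
from h import *
im,m,P=orange("side",(240,160,292,210))
q=P[m];print(np.percentile(q,[5,50,95],axis=0).round(3).tolist())
u=np.argwhere(m).mean(0)[::-1]
print(onplane("side",[u],.05).round(4))
d=P[...,2]
print("lid pts z>.2:",((P[...,2]>.2)&(P[...,2]<.29)&(P[...,0]>.53)&(P[...,0]<.62)&(P[...,1]>.25)&(P[...,1]<.5)).sum())
q=P[(P[...,2]>.16)&(P[...,2]<.29)&(P[...,0]>.5)&(P[...,0]<.66)&(P[...,1]>.26)&(P[...,1]<.49)]
xx=(q[:,0]-.51)*.996-.089*(q[:,1]-.374);
for z in np.arange(.16,.29,.015):
    t=abs(q[:,2]-z)<.0075
    if t.sum():print(z.round(3),t.sum(),np.median(xx[t]).round(4))
delta(.503,-.390,.20,np.pi/2-.11)
```

```text
side 50 [266.86 183.44]
[[0.475, 0.13, 0.04], [0.487, 0.138, 0.059], [0.494, 0.152, 0.071]]
[[0.4812 0.1441 0.05  ]]
lid pts z>.2: 600
0.16 52 0.0644
0.175 89 0.0651
0.19 93 0.0657
0.205 109 0.0666
0.22 109 0.0667
0.235 113 0.0677
0.25 114 0.0674
0.265 137 0.0666
0.28 4 0.0706
delta [-52.77   7.12   8.02] spin 0.016 F [-2.3 -0.8  5.7] w 0.0427
```

The lid is within 0.03 rad of upright with the tool clear, so the pedal is parked and holding. Going to the larger rind next.

>>> drive_tool(deltas=[[-5,0.5,0,0.016,0],[-11,1.5,0,0.016,0],[-17,2.5,0,0.016,0],[-23,3.5,0,0.016,0],[-29,4.5,1,0.016,0],[-35,5.5,2,0.016,0],[-41,6.3,4,0.016,0],[-47,7.1,6,0.016,0],[-51,7.1,8,0.016,0],[-52.8,7.1,10,0.016,0],[-52.8,7.1,12,0.016,0],[-52.8,7.1,14,0.016,0]])

```text
t: 15.15
tcp_pos: [0.501, -0.3903, 0.1331]
eef_rot: [-0.0, 0.745, 0.667, 0.0]
ft_force: [0.3, 0.3, 0.8]
gripper_width: 0.0429
grip_force: 0.0
```

Run:
```python
from h import *
im,d=arm.grab_frame("side")
V=im.max(2).astype(float);roi=np.zeros(V.shape,bool);roi[255:297,142:195]=1
cv2.imwrite("pics/r1.png",cv2.resize(im[200:320,110:250],(700,600),interpolation=cv2.INTER_CUBIC)[:,:,::-1])
delta(.503,-.390,.016,np.pi/2-.11)
```

```text
delta [-0.05  0.32 11.45] spin -0.0 F [-0.7 -0.2 -3.6] w 0.0431
```

View pics/r1.png

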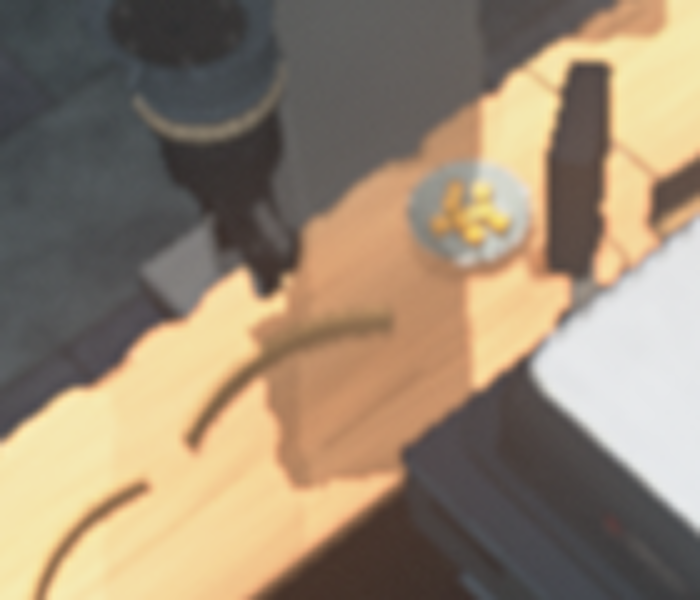

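The gripper hovers over the middle of the larger rind, around (265,350) in the crop. The smaller one is at lower left. Going down.

>>> drive_tool(deltas=[[0,0.2,4,0,0],[0,0.2,8,0,0],[0,0.2,10.5,0,0],[0,0.2,11.4,0,0],[0,0.2,11.4,0,0],[0,0.2,11.4,0,-0.4],[0,0.2,11.4,0,-0.7],[0,0.2,11.4,0,-1],[0,0.2,11.4,0,-1],[0,0.2,11.4,0,-1],[0,0.2,11.4,0,-1]])

```text
t: 16.58
tcp_pos: [0.5033, -0.3914, 0.0212]
eef_rot: [0.001, 0.745, 0.667, 0.0]
ft_force: [-1.6, 1.7, 7.4]
gripper_width: 0.0065
grip_force: 59.5
```

>>> drive_tool(deltas=[[0,0,-4,0,-1],[0,0,-10,0,-1],[0,0,-16,0,-1],[0,0,-22,0,-1],[0,0,-28,0,-1],[0,0,-30,0,-1]])

```text
t: 17.32
tcp_pos: [0.5035, -0.3915, 0.3247]
eef_rot: [0.003, 0.745, 0.667, 0.001]
ft_force: [0.3, -0.1, -1.6]
gripper_width: 0.0068
grip_force: 59.7
```

Run:
```python
from h import *
print(arm.get_obs()["tcp_pos"]);delta(.498,.375,.32,np.pi/2-.089)
```

```text
[ 0.50351016 -0.39149116  0.32468305]
delta [76.12 -9.    0.2 ] spin -0.022 F [ 0.3 -0.1 -1.6] w 0.0068
```

>>> drive_tool(deltas=[[4,0,0,0,-1],[9,-1,0,0,-1],[14,-2,0,0,-1],[19,-3,0,0,-1],[24,-4,0,0,-1],[29,-5,0,0,-1],[34,-6,0,0,-1],[39,-7,0,0,-1],[44,-8,0,0,-1],[49,-9,0,0,-1],[54,-9,0,-0.02,-1],[54,-9,0,-0.02,-1]])

```text
t: 18.82
tcp_pos: [0.4729, 0.1582, 0.3202]
eef_rot: [-0.0, 0.737, 0.676, 0.0]
ft_force: [-0.2, -0.9, -0.3]
gripper_width: 0.0064
grip_force: 59.7
```

Run:
```python
from h import *
print(arm.get_obs()["tcp_pos"]);delta(.498,.375,.32,np.pi/2-.089)
```

```text
[0.47293862 0.15819872 0.3202011 ]
delta [21.82  0.62  0.03] spin 0.003 F [-0.2 -0.9 -0.3] w 0.0064
```

>>> drive_tool(deltas=[[5,0.6,0,0,-1],[10,0.6,0,0,-1],[15,0.6,0,0,-1],[19,0.6,0,0,-1],[21.8,0.6,0,0,-1],[21.8,0.6,0,0,-1],[21.8,0.6,0,0,-1]])

```text
t: 19.7
tcp_pos: [0.4991, 0.3711, 0.3205]
eef_rot: [0.0, 0.739, 0.674, -0.0]
ft_force: [-0.7, 0.0, 0.2]
gripper_width: 0.0069
grip_force: 59.7
```

Run:
```python
from h import *
im,d=arm.grab_frame("side");t,dt=arm.grab_frame("top")
c=np.zeros((500,800,3),np.uint8)
c[:,:500]=cv2.resize(im[50:190,250:390],(500,500),interpolation=cv2.INTER_CUBIC)
c[:300,500:]=cv2.resize(t[120:220,110:210],(300,300),interpolation=cv2.INTER_CUBIC)
cv2.imwrite("pics/d1.png",c[:,:,::-1]);delta(.498,.375,.13,np.pi/2-.089)
```

```text
delta [ 0.39 -0.15 19.08] spin -0.003 F [-0.4  0.  -0.4] w 0.0065
```

View pics/d1.png

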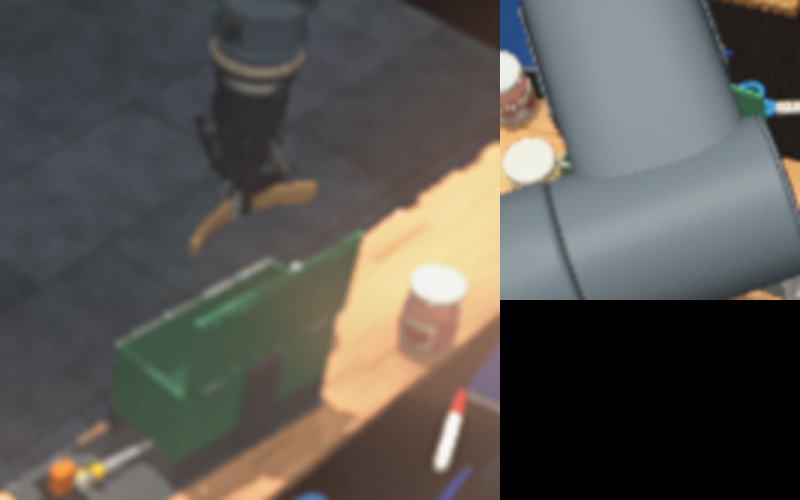

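The rind is held level and lined up along the bin, and the lid is still open. Lowering it into the mouth.

>>> drive_tool(deltas=[[0.4,-0.1,4,0,-1],[0.4,-0.1,8,0,-1],[0.4,-0.1,12,0,-1],[0.4,-0.1,15,0,-1],[0.4,-0.1,18,0,-1],[0.4,-0.1,18,0,-1]])

```text
t: 20.55
tcp_pos: [0.4973, 0.3746, 0.1389]
eef_rot: [-0.0, 0.739, 0.674, -0.002]
ft_force: [-0.3, 0.2, -0.0]
gripper_width: 0.0068
grip_force: 59.7
```

No contact on the way down, so I'll lower it a little more and open partly.

>>> drive_tool(deltas=[[0,0,1.2,0,-1],[0,0,2.2,0,-1],[0,0,2.2,0,-0.6],[0,0,2.2,0,-0.3],[0,0,2.2,0,-0.2],[0,0,2.2,0,-0.2],[0,0,2.2,0,-0.2],[0,0,-4,0,-0.2],[0,0,-10,0,-0.2],[0,0,-16,0,-0.2],[0,0,-20,0,-0.2]])

```text
t: 21.92
tcp_pos: [0.4981, 0.3762, 0.344]
eef_rot: [0.0, 0.738, 0.674, 0.002]
ft_force: [-0.1, 0.8, -1.0]
gripper_width: 0.0341
grip_force: 0.0
```

Run:
```python
from h import *
im,d=arm.grab_frame("side");cv2.imwrite("pics/e1.png",im[:,:,::-1])
im,m,P=orange("side",(240,160,292,210))
u=np.argwhere(m).mean(0)[::-1];print(onplane("side",[u],.05).round(4))
# tan rind pixels visible near the bin or gripper
H,S,V=cv2.split(cv2.cvtColor(im,cv2.COLOR_RGB2HSV))
k=np.zeros(H.shape,bool);k[50:165,270:360]=1
t=k&(H>8)&(H<24)&(S>90)&(V>80);q=P[t];print("tan",t.sum(),np.median(q,axis=0) if len(q) else "")
delta(.481,.1445,.20,np.pi/2-.089)
```

```text
side 35 [266.54285714 184.08571429]
[[0.4828 0.1407 0.05  ]]
tan 678 [ 5.56298133e-01  5.96467907e-01 -2.57580382e-04]
delta [-23.38   0.23  14.43] spin -0.001 F [ 0.3 -0.5  0.9] w 0.0338
```

>>> drive_tool(deltas=[[-5,0.2,0,0,-0.2],[-10,0.2,0,0,-0.1],[-15,0.2,0,0,0],[-20,0.2,3,0,0],[-23.4,0.2,8,0,0],[-23.6,0.2,13,0,0],[-23.6,0.2,16,0,0],[-23.6,0.2,16,0,0]])

```text
t: 23.02
tcp_pos: [0.4774, 0.1405, 0.1788]
eef_rot: [-0.001, 0.738, 0.674, -0.002]
ft_force: [-0.1, -0.5, 0.9]
gripper_width: 0.0428
grip_force: 0.0
```

Run:
```python
from h import *
im,d=arm.grab_frame("side");c=cv2.resize(im[80:220,230:390],(685,600),interpolation=cv2.INTER_CUBIC)
cv2.imwrite("pics/e2.png",c[:,:,::-1]);delta(.4803,.1416,.054,np.pi/2-.089)
```

```text
delta [ 0.1   0.19 12.65] spin -0.001 F [ 0.8 -0.4  1.3] w 0.0429
```

View pics/e2.png

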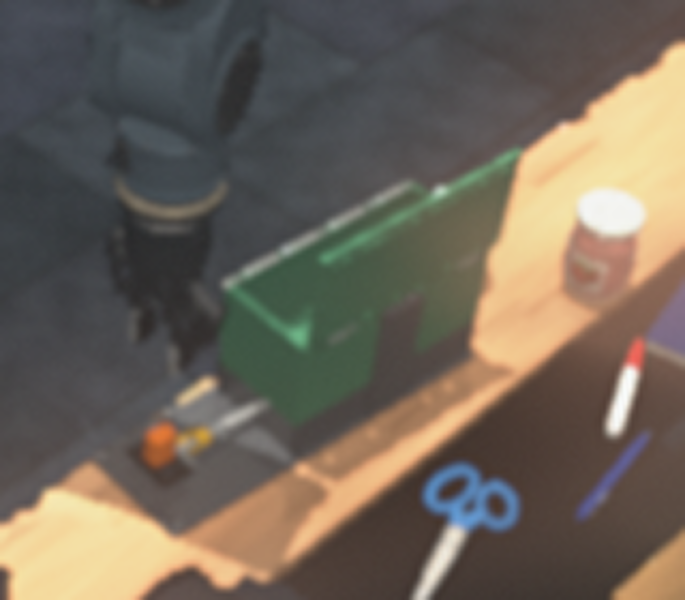

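The gripper is empty and no rind shows outside the bin. The pedal is still hooked and the lid open. Pinching the tab again.

>>> drive_tool(deltas=[[0.1,0.2,4,0,0],[0.1,0.2,8,0,0],[0.1,0.2,11,0,0],[0.1,0.2,12.6,0,0],[0.1,0.2,12.6,0,0],[0.1,0.2,12.6,0,-0.4],[0.1,0.2,12.6,0,-0.7],[0.1,0.2,12.6,0,-1],[0.1,0.2,12.6,0,-1],[0.1,0.2,12.6,0,-1]])

```text
t: 24.32
tcp_pos: [0.4818, 0.142, 0.0553]
eef_rot: [0.0, 0.738, 0.674, 0.001]
ft_force: [0.6, -0.5, 6.3]
gripper_width: 0.0168
grip_force: 61.1
```

>>> drive_tool(deltas=[[-0.05,0,0.2,0,-1],[-0.1,0,0.4,0,-1],[-0.13,0,0.6,0,-1],[-0.17,0,0.8,0,-1],[-0.17,0,0.8,0,-1]])

```text
t: 24.95
tcp_pos: [0.4816, 0.1401, 0.0473]
eef_rot: [0.0, 0.739, 0.674, 0.001]
ft_force: [-0.8, -2.0, 8.0]
gripper_width: 0.0168
grip_force: 61.7
```

>>> drive_tool(deltas=[[-0.03,0,0.12,0,-1],[-0.05,0,0.25,0,-1],[-0.05,0,0.25,0,-1]])

```text
t: 25.32
tcp_pos: [0.482, 0.1397, 0.0453]
eef_rot: [0.001, 0.738, 0.674, 0.001]
ft_force: [-0.9, -3.2, 16.6]
gripper_width: 0.017
grip_force: 62.9
```

>>> drive_tool(deltas=[[0,0.25,0,0,-1],[0,0.5,0,0,-1],[0,0.8,0,0,-1],[0,1.1,0,0,-1],[0,1.4,0,0,-1],[0,1.7,0,0,-1],[0,2.0,0,0,-1],[0,2.3,0,0,-1],[0,2.6,0,0,-1],[0,2.8,0,0,-1],[0,2.8,0,0,-1]])

```text
t: 26.7
tcp_pos: [0.51, 0.1369, 0.0454]
eef_rot: [0.001, 0.739, 0.674, 0.001]
ft_force: [-0.8, -4.6, 15.5]
gripper_width: 0.0168
grip_force: 62.9
```

>>> drive_tool(deltas=[[0.03,0,-0.17,0,-1],[0.07,0,-0.34,0,-1],[0.11,0,-0.5,0,-1],[0.15,0,-0.67,0,-1],[0.2,0,-0.84,0,-1],[0.26,0,-1.0,0,-1],[0.32,0,-1.17,0,-1],[0.38,0,-1.34,0,-1],[0.44,0,-1.5,0,-1],[0.51,0,-1.67,0,-1],[0.58,0,-1.84,0,-1],[0.65,0,-2.0,0,-1]])

```text
t: 28.2
tcp_pos: [0.509, 0.1429, 0.0638]
eef_rot: [0.0, 0.738, 0.674, -0.001]
ft_force: [-1.0, -8.7, 3.0]
gripper_width: 0.017
grip_force: 61.1
```

>>> drive_tool(deltas=[[0.0,0,-0.17,0,-1],[0.03,0,-0.34,0,-1],[0.08,0,-0.5,0,-1],[0.15,0,-0.67,0,-1],[0.22,0,-0.84,0,-1],[0.29,0,-1.0,0,-1],[0.35,0,-1.12,0,-1],[0.4,0,-1.24,0,-1],[0.45,0,-1.36,0,-1],[0.5,0,-1.48,0,-1],[0.53,0,-1.56,0,-1],[0.53,0,-1.56,0,-1]])

```text
t: 29.7
tcp_pos: [0.5097, 0.1491, 0.0795]
eef_rot: [-0.0, 0.738, 0.674, 0.0]
ft_force: [0.3, 6.2, 0.0]
gripper_width: 0.017
grip_force: 60.8
```

>>> drive_tool(deltas=[[0.05,0,-0.06,0,-1],[0.08,0,-0.12,0,-1],[0.11,0,-0.2,0,-1],[0.14,0,-0.26,0,-1],[0.14,0,-0.26,0,-1]])

```text
t: 30.32
tcp_pos: [0.5098, 0.1502, 0.082]
eef_rot: [-0.0, 0.738, 0.674, 0.0]
ft_force: [0.6, 3.7, -1.6]
gripper_width: 0.0171
grip_force: 60.8
```

Run:
```python
from h import *
im,d=arm.grab_frame("side");P=cloud("side",d);np.save("f.npy",im)
H,S,V=cv2.split(cv2.cvtColor(im,cv2.COLOR_RGB2HSV))
g=(H>40)&(H<88)&(S>80);g[:100]=0;g[220:]=0;g[:,:250]=0;g[:,400:]=0
q=P[g&(P[...,2]>.145)&(P[...,2]<.3)]
xx=(q[:,0]-.51)*.996-.089*(q[:,1]-.374)
A=np.c_[xx,np.ones(len(xx))];s=np.linalg.lstsq(A,q[:,2],rcond=None)[0];print(len(q),"slope",s.round(4),"at z",np.percentile(q[:,2],[3,97]).round(3))
```

```text
830 slope [0.019  0.1606] at z [0.153 0.167]
```

>>> drive_tool(deltas=[[0.03,0,-0.06,0,-1],[0.05,0,-0.12,0,-1],[0.05,0,-0.12,0,-1]])

```text
t: 30.75
tcp_pos: [0.5097, 0.1506, 0.0829]
eef_rot: [-0.0, 0.738, 0.674, -0.0]
ft_force: [0.9, 5.3, -4.8]
gripper_width: 0.0168
grip_force: 60.1
```

Run:
```python
from h import *
im1,d1=arm.grab_frame("side")
for im,d in((np.load("side0i.npy"),np.load("side0.npy")),(im1,d1)):
    P=cloud("side",d);H,S,V=cv2.split(cv2.cvtColor(im,cv2.COLOR_RGB2HSV))
    g=(H>40)&(H<88)&(S>80);g[:100]=0;g[220:]=0;g[:,:250]=0;g[:,400:]=0
    q=P[g&(P[...,2]>.145)&(P[...,2]<.3)&(P[...,1]>.29)]
    xx=(q[:,0]-.51)*.996-.089*(q[:,1]-.374)
    print(len(q),np.polyfit(xx,q[:,2],1).round(4),[round(float(np.median(q[(abs(xx-c)<.015),2])),4) for c in(-.04,0,.04)])
```

```text
630 [0.0093 0.1591] [0.1589, 0.1588, 0.1592]
647 [0.0083 0.159 ] [0.159, 0.1591, 0.159]
```

The lid is shut with the same slope as at the start, and the pedal is at its upper stop, with the tool force now pointing down. Releasing the tab and backing off.

>>> drive_tool(deltas=[[0,0,0.05,0,-0.9],[0,0,0.05,0,-0.7],[0,0,0.05,0,-0.5],[0,0,0.05,0,-0.2],[0,0,0.05,0,0],[0,0,0.05,0,0],[0,0,-3,0,0],[0,0,-8,0,0],[0,0,-14,0,0],[0,0,-18,0,0],[0,0,-18,0,0]])

```text
t: 32.17
tcp_pos: [0.5112, 0.151, 0.2662]
eef_rot: [0.001, 0.738, 0.674, 0.002]
ft_force: [0.2, -0.4, -1.2]
gripper_width: 0.0426
grip_force: 0.0
```

Run:
```python
from h import *
im,d=arm.grab_frame("side")
cv2.imwrite("pics/z1.png",cv2.resize(im[90:300,140:400],(740,598),interpolation=cv2.INTER_CUBIC)[:,:,::-1])
```

```text
(no output)
```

View pics/z1.png

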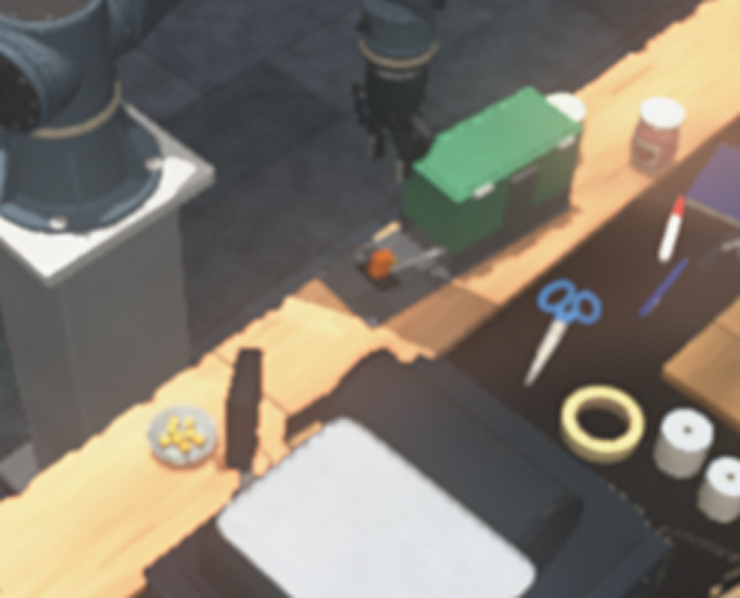

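The lid is closed, the tab at (380,262) is up and free, and the caddy, dish and jars haven't moved. The rind isn't visible outside the bin. Handing in.

```bash
python3 -c "
from station import arm
print(arm.hand_in())"
```

```text
the job is handed in; nothing more can be done
None
```

I handed the job in at about 32 s: the pedal parked and held the lid open, the rind went into the caddy, and the pedal was freed and eased up until the lid closed. I didn't see the rind inside the bin, but the gripper came out empty and no rind showed outside it.

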